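# Hold a lid-rack divider against the sprung end strip

### The arm

A 6-joint arm with a two-finger parallel gripper is mounted at the origin on the work surface; the furniture and walls round the work are solid. World frame = base frame: x ahead of the robot, y to its left, z up, the work surface at z = 0. Lengths are in mm, angles in rad, forces in N, time in s.
With the tool pointing down it reaches from about 425 to 950 mm from the base axis. Payload 3.5 kg.
Tool frame: the origin (TCP) lies at the very end of the fingers, on their centre line; the grasp point (between the pads) lies 19 mm behind it; z points along the fingers, y is the line along which they close (so a half turn about z gives the same grasp; the last joint's range is limited). The gripper opens to 85 mm and grips with 20 to 120 N. Pads are 22 mm wide; open, the fingers measure 114 mm over their backs; the gripper's body (76 mm by 85 mm) begins 54 mm behind the grasp point. The pads swing forward as they close: fully open they stand 13 mm farther back than shut.
Start: joints at [1.195, 0.286, 1.577, -0, 1.279, -0.15], TCP at [151.087, 657.859, 231.325] pointing down, gripper open.
Joint ranges: [-2.77, 2.77], [-0.9, 2.22], [0.21, 2.48], [-1.53, 4.67], [0.24, 2.81], [-2.84, 2.84]. Speed limits (rad/s): [2.79, 2.79, 3.14, 3.14, 3.14, 3.14].

### API

Orientations are given as a rotation vector (axis times angle).
In Python, from bench import status, vision, robot gives the robot as it stands.
- The arm moves only by the tool step_arm, never from a script. Its arguments are lists of equal length, an entry for each row: "angular": the turn, a rotation vector about the tool's x, y, z in rad, a list of three; "travel": the shift along the tool's x, y, z in m, a list of three; "hand": the finger opening in m, from 0 to 0.0854. A call has 1 to 20 rows; each row shifts and turns the commanded pose from where the row before left it, along the tool's axes as they then stand; what a row does not reach is not made up. A row lasts 1/12 s, in which the tool goes at most 41.7 mm and 7.16 degrees, less where a joint would pass 70% of its speed; a pose out of reach is approached as far as the arm can. A call is refused whole if a number of a shift passes 0.0417 or a number of a turn 0.125, either way. A call with a gripper value outside its range is refused whole. The fingers move at their own pace and stop on an object; "grip_force" is the grip in N (left out, the last holds). Time passes only in rows, so rows that do not move let the fingers close. It gives the time, the measured TCP pose, the force, the opening and the grip force at its end, in the units of the state.
- status.get_state(): the state, without advancing time (a new reading comes with each control period).
- vision.read_camera(name): name is "scene" or "top"; returns (picture, depth): 480x640x3 uint8, blue, green, red; 480x640 float32, mm along the optical axis (not along the pixel's ray), 0 where there is no reading.
- vision.camera_model(name): a dict with "mtx" (3x3 intrinsics, pixels), "eye" and "rotation" of the camera in the world. Camera axes: x right, y up, looking along -z (the intrinsics and any distortion apply to the point x, -y, -z); pixel columns grow to the right and rows downward; lengths in mm; the calibration is good to about 2 mm. A picture is of the moment at which its call begins. camera_model takes no time and is no camera call.
- robot.sign_off(): hands the job in; it is judged then, once.
The state is a dict: "time": time; "joints": joint angles; "qvel": joint speeds; "effort": joint torques, N m; "tool_pos": TCP position; "tool_rot": TCP orientation; "force": force on the tool from outside, world axes, zero at the start; "torque": the same for the moment, N m; "finger_gap": opening from 0.0 (shut) to 1.0 (fully open); "gripper_force": force on a finger pad.
Only numpy, scipy, OpenCV 4.12 (cv2) and the standard library are available. Lean on these libraries where they do the work, as an engineer would, in place of code of your own. Each camera call takes 0.05 s, during which the arm holds its last target. There are 200 camera calls.

### The job

Be my third hand for this pan-lid rack: with the wooden pestle, drive the dowel that stands up out of the rack's base board down flush, and stand the pestle back on the worktop, clear of the board. Then set the divider (the foot with the upright panel) flat on the board over the dowel, square to the sprung end strip and centred on it, and press it steadily against the strip so that the strip is about half way in (about 10 N), never bottoming it out. Finish while still holding it pressed like that, so that I can screw its foot down, and leave the other kitchen things alone.

Things in the scene. Friction and masses are not known exactly. Their poses are not given: they have to be found in the camera images.
- rack_base: fixed brown wooden base board, 18 mm thick, lying on the worktop, any yaw within 20 deg. Origin on its underside at worktop height; in its frame it spans x -95 to +100, y -95 to +95 mm, top at z = 18 mm. Along its +x edge stands a low fence 170 mm long (y), x 82 to 100 mm, top at z = 52 mm. The divider is pressed along the board's +x, towards the fence.
- end_strip (a joint): how far (m) the sprung end strip is pushed in towards the fence: 0 at rest, 0.020 bottomed out. It pushes back with 2 N + 0.8 N per mm, so 0.010 is about 10 N. It springs back when let go.
- strip_face (a point): middle of the front face of the sprung end strip: pale wooden bar 130 mm long (y), 10 mm thick, 2 to 24 mm above the board's top, sliding along the board's x in front of the fence; axes as the board's. At rest at board x = 50, y = 0, z = 31 mm; it moves with the strip.
- dowel (a joint): how far (m) the dowel is driven in: 0 = 16 mm proud, 0.016 = flush with the board's top (its stop). Starts between 0 and 0.005. Friction of about 7 N holds it wherever it is left.
- dowel_top (a point): centre of the top of the dowel, an upright wooden pin 18 mm across at board x = 20 mm, y = 0; the pin moves straight down. When the divider is pressed home its foot covers the dowel.
- divider: loose pale wooden upside-down T, 0.2 to 0.42 kg, standing on the worktop at one side of the board. Foot 80 (x) x 130 (y) x 18 mm high; on its middle line an upright panel 18 mm thick (x), 130 mm long (y), top 95 mm above the underside (top 10 mm only 100 mm long). Origin: centre of the foot's underside. Either 130 mm long edge of the foot (40 mm from the origin along x) may meet the strip.
- divider_top (a point): middle of the panel's top edge, 95 mm above the divider's underside
- pestle: loose wooden pestle standing upright on the worktop, on the other side of the board from the divider, 120 mm tall, 0.15 kg: round head up to 40 mm across from its foot to 45 mm (flat foot 36 mm across), neck 22 mm across from 58 to 100 mm, knob 28 mm across on top. Origin at the centre of its flat foot.
- pestle_grip (a point): a good place to grip: on the axis of the pestle's neck, 85 mm above its foot
- jam_jar: bystander: small jam jar with a ridged lid, 54 mm across, 78 mm tall; origin under its centre
- shaker: bystander: small glass shaker with a domed cap, 44 mm across, 90 mm tall; origin under its centre
- green_mug: bystander: mug with a handle, 85 mm across, 94 mm tall; origin under it
Not all that is in view belongs to the job. What is shaped like the pestle but red is not meant. There is more than one size of the divider; the job needs the larger.

How it is judged (in metres and radians):
On the way, in this order (a step that is already met when the one before it is completed fails the run):
1. the dowel is driven flush (within 2 mm) with the pestle (value of joint dowel above 0.014 m and contact force between pestle and dowel above 0.3 N).
2. the pestle stands on the worktop clear of the board, let go (height (world z) of pestle between -0.008 and 0.008 m and angle between pestle's own z axis and vertical below 0.15 rad and contact force between the fingers and pestle below 0.1 N and contact force between pestle and rack_base below 0.1 N and (x of pestle in the frame of rack_base below -0.118 m or x of pestle in the frame of rack_base above 0.123 m or y of pestle in the frame of rack_base below -0.118 m or y of pestle in the frame of rack_base above 0.118 m)), for 0.2 s.
At the end, for the whole second after the job is handed in: Dowel within 2 mm of flush; pestle upright on the worktop off the board, let go; divider flat on the board (4 mm), parallel to the strip (0.06 rad), centred on it (12 mm), at rest, held by the robot, pressing the strip in by 5 to 15 mm with 5 to 15 N (all of step 2 and value of joint dowel above 0.014 m and z of divider in the frame of rack_base between 0.014 and 0.022 m and angle between divider's own z axis and vertical below 0.06 rad and angle between the x axis of divider and the x axis of rack_base, either way round below 0.06 rad and y of divider in the frame of rack_base between -0.012 and 0.012 m and value of joint end_strip between 0.005 and 0.015 m and contact force between divider and end_strip between 5 and 15 N and contact force between any of the fingers, the arm and divider above 1 N and linear speed of divider below 0.01 m/s); the arm keeps its last pose, push and grip.
It fails at once if the dowel is pushed with the fingers or the divider instead of the pestle (value of joint dowel below 0.0135 m and (contact force between the fingers and dowel above 4 N or contact force between divider and dowel above 6 N)).
It fails at once if the strip bottoms out (value of joint end_strip above 0.0195 m).
It fails at once if a bystander is moved by more than 3 cm (distance of any of jam_jar, shaker, green_mug from where it was at the start of the episode above 0.03 m).
It also fails if it takes over 61 s, if anything falls off the work surface, if the arm or the gripper's body presses on something with over 40 N, if the wrist force passes 120 N, or if a joint passes its speed limit or range.

## Working session

There is one attempt and no reset: what is moved stays moved. The work goes in short steps, Python scripts to look and compute and a tool call to move; the robot and the scene stay as the last step left them, time stands still between calls to the robot, and variables do not carry over. Pictures are saved under pics/ and viewed, at most 10 in all, crops included, and the job is handed in when it is done.

Besides the shell and the picture viewer there is one more tool, called after ">>>" as name(argument=value, ...), one argument or row to a line, values as JSON. step_arm: Moves the arm, as the interface text tells. Its arguments: {"type":"object","properties":{"angular":{"type":"array","items":{"type":"array","items":{"type":"number"}}},"travel":{"type":"array","items":{"type":"array","items":{"type":"number"}}},"hand":{"type":"array","items":{"type":"number"}},"grip_force":{"type":"number"}},"required":["angular","travel","hand"]}

```bash
mkdir -p pics; ls
cat > h.py <<'E'
import numpy as np, cv2
from bench import status, vision, robot
def look(n):
    p,d=vision.read_camera(n); return p,d,vision.camera_model(n)
def cloud(d,m):
    v,u=np.mgrid[0:480,0:640]; K=np.array(m["mtx"]); 
    c=np.stack([(u-K[0,2])/K[0,0]*d,-(v-K[1,2])/K[1,1]*d,-d],-1)
    return c@np.array(m["rotation"]).T+np.array(m["eye"])
E
python3 - <<'E'
from h import *
for n in("scene","top"):
    p,d,m=look(n); cv2.imwrite(f"pics/{n}0.png",p); np.savez(f"{n}0.npz",p=p,d=d); print(n,m)
print(status.get_state())
E
```

```text
pics
scene {'mtx': array([[538.55737089,   0.        , 316.29106996],
       [  0.        , 538.55737089, 244.52945982],
       [  0.        ,   0.        ,   1.        ]]), 'eye': array([-244.90558506, -643.92889309,  994.20017228]), 'rotation': array([ 0.7585205 , -0.36480418, -0.82183885])}
top {'mtx': array([[514.43277786,   0.        , 318.38555591],
       [  0.        , 514.43277786, 244.806061  ],
       [  0.        ,   0.        ,   1.        ]]), 'eye': array([ 213.79963064,  -48.88353499, 1527.0071028 ]), 'rotation': array([ 0.16418823, -0.15582227, -1.5461637 ])}
{'time': 0.1, 'joints': array([ 1.19497421e+00,  2.87141353e-01,  1.57802494e+00, -5.97311127e-06,
        1.27858349e+00, -1.49990274e-01]), 'qvel': array([ 0.00183454, -0.00071443, -0.00334062,  0.00272256,  0.00274764,
        0.00061396]), 'effort': array([ 7.03649380e-05, -4.07293940e+01, -2.93699473e+01, -1.61571252e-04,
        3.39883991e-03, -8.65957759e-07]), 'tool_pos': array([150.89220685, 657.31569635, 230.04569321]), 'tool_rot': array([-0.35391706, -3.12103332,  0.00327374]), 'force': array([ 0.3412546 , -0.77181773,  0.40331773]), 'torque': array([0.02554372, 0.01540225, 0.02119377]), 'gripper_force': 0.0, 'finger_gap': 0.9981667647922203}
```

View pics/top0.png

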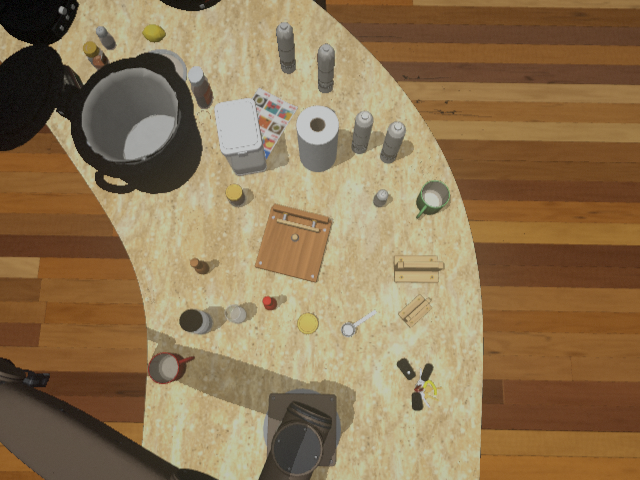

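View pics/scene0.png

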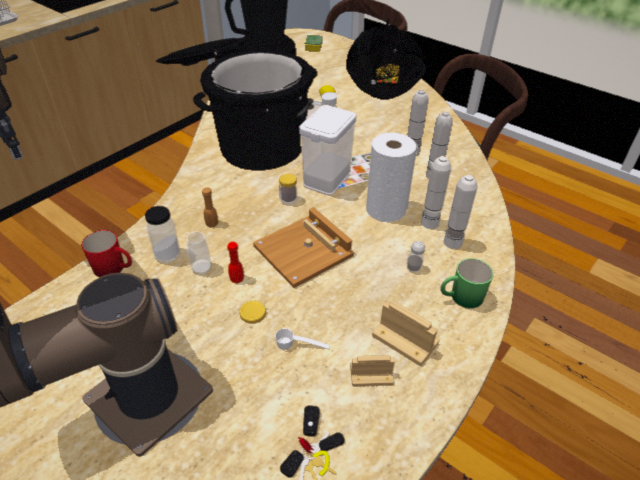

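The top view shows the board at (295,242), with the dowel at (295,238) and the strip and fence on its upper edge.
- Pestle candidates: brown at (200,266) and red at (270,302). I choose brown.
- Divider candidates: large at (418,269) and small at (415,310). I choose the large one.
- Shaker at (381,198), jar at (235,194), mug at (432,197). In the scene view the brown pestle is at (210,208) and the large divider at (405,335).

```bash
sed -i '1i from scipy.spatial.transform import Rotation as R' h.py; sed -i 's/np.array(m\["rotation"\]).T/R.from_rotvec(m["rotation"]).as_matrix().T/' h.py
cat >> h.py <<'E'
def rect(P,m):
    r=cv2.minAreaRect(P[m][:,:2].astype(np.float32)); return np.round(r[0],1),np.round(r[1],1),round(r[2],2),int(m.sum()),np.round(np.percentile(P[m][:,2],[5,50,95]),1)
E
python3 - <<'E'
from h import *
T={"top":dict(pestle=(200,266),div=(418,269),board=(280,255),small=(415,310),jar=(235,194),shaker=(381,198),mug=(432,197)),
 "scene":dict(pestle=(210,208),div=(405,335),board=(290,255),small=(373,370),jar=(288,190),shaker=(416,258),mug=(470,285))}
for n in T:
    z=np.load(f"{n}0.npz"); m=vision.camera_model(n); P=cloud(z["d"],m); np.save(n+"P.npy",P)
    for k,(u,v) in T[n].items(): 
        c=P[v,u]; D=np.linalg.norm(P[...,:2]-c[:2],axis=-1)
        r=dict(pestle=35,div=95,board=160,small=60,jar=45,shaker=35,mug=75)[k]
        a=(D<r)&(P[...,2]>12)&(P[...,2]<130); 
        print(n,k,c.round(),rect(P,a), end=' ')
        t=P[a][:,2].max(); b=a&(P[...,2]>t-12); print("TOP",rect(P,b))
    b=(np.linalg.norm(P[...,:2]-P[T[n]["board"][1],T[n]["board"][0]][:2],axis=-1)<180)&(abs(P[...,2]-18)<5)
    print("boardtop",rect(P,b)); print("tabletop z",np.median(P[T[n]["board"][1]+45,T[n]["board"][0]-10:T[n]["board"][0]+10,2]))
a=cv2.imread("pics/top0.png")[230:305,170:460]
b=cv2.imread("pics/scene0.png")[170:400,180:450]
a=cv2.resize(a,(800,207),interpolation=cv2.INTER_CUBIC); b=cv2.resize(b,(450,383),interpolation=cv2.INTER_CUBIC)
o=np.zeros((590,800,3),np.uint8);o[:207]=a;o[207:,:450]=b;cv2.imwrite("pics/crop1.png",o)
E
```

```text
top pestle [445. 298.  81.] (array([449.2, 303.9]), array([30.4, 39.3]), 50.43, 214, array([ 19.9,  59.2, 121.6])) TOP (array([450.6, 306.6]), array([23.2, 22.1]), 2.18, 63, array([114. , 118.2, 123.9]))
top div [ 452. -327.   56.] (array([ 429.8, -329.4]), array([143.7, 132.2]), 1.1, 1240, array([13.7, 20.5, 96.1])) TOP (array([ 461. , -327.9]), array([17.8, 98.8]), 1.29, 213, array([90.7, 94.4, 99.9]))
top board [494.  77.  13.] (array([479.2,  50. ]), array([189.8, 302.8]), 76.84, 4053, array([13.4, 19.1, 52. ])) TOP (array([348.9,  99.4]), array([22.5, 22.5]), 3.0, 68, array([113.3, 117.1, 122.1]))
top small [ 333. -314.   69.] (array([ 337.4, -323.6]), array([53.6, 89.4]), 42.3, 369, array([12.4, 17.4, 67.1])) TOP (array([ 337.9, -324.7]), array([12.2, 83.6]), 44.01, 101, array([60.8, 64.4, 68.9]))
top jar [664. 211.  72.] (array([667.8, 212.2]), array([51.3, 51.5]), 0.87, 356, array([22. , 75.2, 82.8])) TOP (array([668.8, 214.1]), array([48.3, 48.4]), 28.2, 175, array([75.8, 79. , 83.7]))
top shaker [ 655. -218.   85.] (array([ 666.4, -219.9]), array([36. , 39.5]), 4.15, 207, a
[... 1316 characters left out ...]
9, 210.5]), array([55.5, 52.9]), 41.67, 478, array([17.2, 54.9, 80.2])) TOP (array([665.6, 211.5]), array([53.1, 48.8]), 41.67, 175, array([72.8, 77.8, 80.9]))
scene shaker [ 651. -231.   55.] (array([ 661.6, -224.7]), array([33.8, 40.7]), 41.34, 415, array([18.3, 55. , 87.9])) TOP (array([ 664.6, -223.5]), array([27.2, 29.9]), 2.31, 92, array([80.8, 85.9, 90.7]))
scene mug [ 629. -385.   83.] (array([ 658.3, -364.8]), array([ 79.6, 109.9]), 21.24, 1233, array([19.4, 61.7, 93.1])) TOP (array([ 662.4, -374. ]), array([78.6, 86.6]), 8.12, 210, array([86.2, 91.3, 95.7]))
boardtop (array([469.7,  46.5]), array([200.4, 308.1]), 79.11, 3236, array([14.5, 18. , 21.5]))
tabletop z 0.8466294024141803
```

View pics/crop1.png

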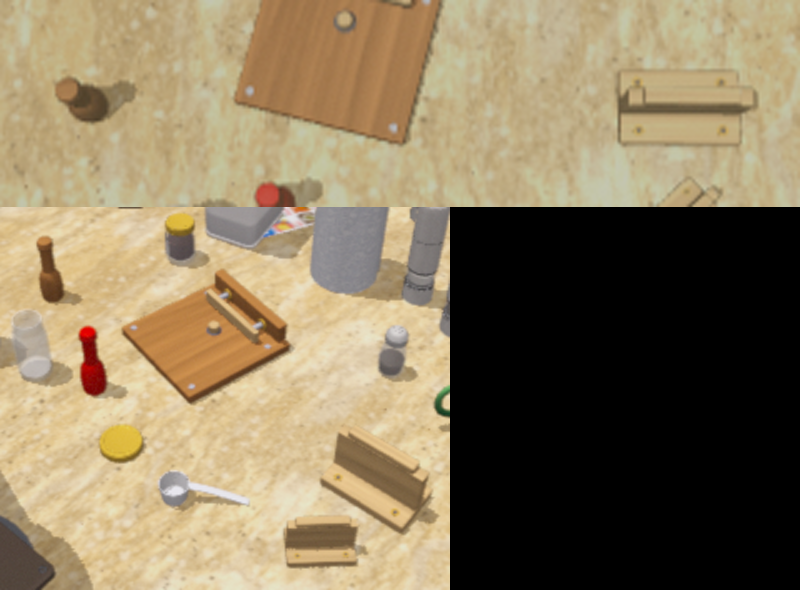

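The crop confirms both choices: the brown pestle at (80,98) in the top half, and the large divider at (685,105). Next I'll fit the board, strip, dowel and divider more closely.

Run:
```python
from h import *
for n in("top","scene"):
    P=np.load(n+"P.npy"); I=np.load(n+"0.npz")["p"]
    D=np.linalg.norm(P[...,:2]-[520,45],axis=-1); z=P[...,2]
    B=(D<150)&(z>9)&(z<60)
    k,l=cv2.connectedComponents(B.astype(np.uint8)); B=l==np.argmax([0]+[(l==i).sum() for i in range(1,k)])
    print(n,"board",rect(P,B)); 
    f=(D<150)&(z>46)&(z<58); print("fence",rect(P,f))
    r=rect(P,f); r2=rect(P,B)
    s=(D<110)&(z>36)&(z<46);print("strip",rect(P,s))
    d=(D<35)&(z>25)&(z<40);print("dowel",rect(P,d))
    D=np.linalg.norm(P[...,:2]-[459,-329],axis=-1)
    d=(D<85)&(z>8)&(z<105);d2=(D<85)&(abs(z-18)<5);print("div",rect(P,d),rect(P,d2))
    a=P[(D<70)&(z>88)][:,:2]; v=np.linalg.svd(a-a.mean(0))[2][0]; print("panel dir",np.degrees(np.arctan2(v[1],v[0])),a.mean(0))
```

```text
top board (array([533.7,  39.5]), array([194.4, 199.5]), 76.6, 4167, array([12.5, 18.7, 50. ]))
fence (array([602.7,  21.3]), array([170.,  49.]), 76.71, 337, array([46.7, 50.7, 56.1]))
strip (array([581.,  26.]), array([126.6,  74.5]), 84.52, 187, array([36.3, 40.9, 45.1]))
dowel (array([523.9,  41.3]), array([55.7, 36.7]), 7.95, 27, array([26.1, 31. , 35.6]))
div (array([ 446.8, -328.9]), array([151.4, 137.2]), 75.22, 1257, array([11.8, 20.2, 96. ])) (array([ 438.6, -328.3]), array([125.9, 129.8]), 0.98, 656, array([13.7, 17.6, 21.7]))
panel dir -89.15193186640676 [ 461.29196469 -328.3991976 ]
scene board (array([528.9,  35.5]), array([194.8, 198.9]), 76.81, 4253, array([14.2, 18.8, 50.3]))
fence (array([599.9,  20.2]), array([174.7,  53.8]), 76.81, 335, array([46.9, 51.3, 55. ]))
strip (array([591.7,  22.1]), array([129.4,  38. ]), 78.08, 261, array([36.7, 41. , 45.3]))
dowel (array([544.9,  31.5]), array([14.2, 17.4]), 7.94, 30, array([25.8, 30.9, 33.7]))
div (array([ 457. , -329.4]), array([ 81.3, 131.2]), 2.32, 2451, array([14.1, 40.8, 95.5])) (array([ 457.1, -329.6]), array([ 81.3, 130.9]), 2.32, 844, array([14.4, 18. , 21.4]))
panel dir -89.85604170070873 [ 457.51523536 -331.45762296]
```

```bash
cat >> h.py <<'E'
def go(x,y,z,head):
    """tool-frame shift (mm) and turn to reach TCP x,y,z pointing down with tool y at heading head (deg)"""
    s=status.get_state(); r=R.from_rotvec(s["tool_rot"]); h=np.radians(head)
    t=R.from_matrix(np.array([[-np.sin(h),np.cos(h),0],[np.cos(h),np.sin(h),0],[0,0,-1.]]).T) 
    t=R.from_matrix(np.array([[-np.sin(h),np.cos(h),0],[np.cos(h),np.sin(h),0],[0,0,-1.]]).T)
    yh=r.as_matrix()[:,1]
    print("shift",(r.inv().apply(np.array([x,y,z])-s["tool_pos"])).round(1),"turn",(r.inv()*t).as_rotvec().round(4),"heading",np.degrees(np.arctan2(yh[1],yh[0])).round(2),"t",s["time"],"F",s["force"].round(1),"pos",s["tool_pos"].round(1),"gap",round(s["finger_gap"],3))
E
python3 - <<'E'
from h import *
go(449.5,305,170,77)
for n,p in(("top",(294.7,237.2)),("scene",(308,243))):
    m=vision.camera_model(n);K=np.array(m["mtx"]);d=R.from_rotvec(m["rotation"]).apply([(p[0]-K[0,2])/K[0,0],-(p[1]-K[1,2])/K[1,1],-1]);e=m["eye"]
    print(n,(e+d*(31-e[2])/d[2]).round(1))
E
```

```text
shift [-369.9 -276.4   60.5] turn [-0.0021 -0.0003  0.0011] heading 77.06 t 0.1 F [ 0.3 -0.8  0.4] pos [150.9 657.3 230. ] gap 0.998
top [545.5  33.1  31. ]
scene [538.3  26.   31. ]
```

>>> step_arm(
  angular=[
    [0, 0, 0],
    [0, 0, 0],
    [0, 0, 0],
    [0, 0, 0],
    [0, 0, 0],
    [0, 0, 0],
    [0, 0, 0],
    [0, 0, 0],
    [0, 0, 0],
    [0, 0, 0],
    [0, 0, 0],
    [0, 0, 0],
    [0, 0, 0],
    [0, 0, 0],
    [0, 0, 0],
    [0, 0, 0],
  ],
  travel=[
    [-0.0264, -0.0197, 0.0043],
    [-0.0264, -0.0197, 0.0043],
    [-0.0264, -0.0197, 0.0043],
    [-0.0264, -0.0197, 0.0043],
    [-0.0264, -0.0197, 0.0043],
    [-0.0264, -0.0197, 0.0043],
    [-0.0264, -0.0197, 0.0043],
    [-0.0264, -0.0197, 0.0043],
    [-0.0264, -0.0197, 0.0043],
    [-0.0264, -0.0197, 0.0043],
    [-0.0264, -0.0197, 0.0043],
    [-0.0264, -0.0197, 0.0043],
    [-0.0264, -0.0197, 0.0043],
    [-0.0264, -0.0197, 0.0043],
    [0, 0, 0],
    [0, 0, 0],
  ],
  hand=[0.085, 0.085, 0.085, 0.085, 0.085, 0.085, 0.085, 0.085, 0.085, 0.085, 0.085, 0.085, 0.085, 0.085, 0.085, 0.085],
  grip_force=50,
)

```text
time: 1.43
tool_pos: [450.0, 304.9, 170.3]
tool_rot: [-0.359, -3.119, 0.001]
force: [-0.1, 0.2, 0.4]
finger_gap: 0.998
gripper_force: 0.0
```

```bash
python3 -c "
from h import *
go(449.5,305,66,77)"
```

```text
shift [  0.4   0.  104.3] turn [-0.0008 -0.0015 -0.0024] heading 76.86 t 1.4333 F [-0.1  0.2  0.4] pos [450.  304.9 170.3] gap 0.998
```

Descend to the grip height and close.

>>> step_arm(
  angular=[
    [0, 0, 0],
    [0, 0, 0],
    [0, 0, 0],
    [0, 0, 0],
    [0, 0, 0],
    [0, 0, 0],
    [0, 0, 0],
    [0, 0, 0],
    [0, 0, 0],
    [0, 0, 0],
    [0, 0, 0],
    [0, 0, 0],
    [0, 0, 0],
    [0, 0, 0],
    [0, 0, 0],
    [0, 0, 0],
  ],
  travel=[
    [0, 0, 0.021],
    [0, 0, 0.021],
    [0, 0, 0.021],
    [0, 0, 0.021],
    [0, 0, 0.02],
    [0, 0, 0],
    [0, 0, 0],
    [0, 0, 0],
    [0, 0, 0],
    [0, 0, 0],
    [0, 0, 0],
    [0, 0, 0],
    [0, 0, 0],
    [0, 0, 0],
    [0, 0, 0],
    [0, 0, 0],
  ],
  hand=[0.085, 0.085, 0.085, 0.085, 0.085, 0.085, 0, 0, 0, 0, 0, 0, 0, 0, 0, 0],
  grip_force=50,
)

```text
time: 2.77
tool_pos: [450.7, 306.8, 68.6]
tool_rot: [0.354, 3.119, 0.002]
force: [-0.8, 0.0, 5.4]
finger_gap: 0.27
gripper_force: 47.6
```

```bash
python3 -c "
from h import *
s=status.get_state();print(s['gripper_force'],s['tool_pos'])
go(449.5,305,126,77);go(547,33.5,126,77)"
```

```text
47.643180196755566 [450.72232677 306.83058689  68.64880419]
shift [  0.7  -2.  -57.4] turn [0.0018 0.0022 0.0009] heading 77.05 t 2.7667 F [-0.8  0.   5.4] pos [450.7 306.8  68.6] gap 0.27
shift [-155.2 -244.7  -57.4] turn [0.0018 0.0022 0.0009] heading 77.05 t 2.7667 F [-0.8  0.   5.4] pos [450.7 306.8  68.6] gap 0.27
```

>>> step_arm(
  angular=[
    [0, 0, 0],
    [0, 0, 0],
    [0, 0, 0],
    [0, 0, 0],
    [0, 0, 0],
    [0, 0, 0],
    [0, 0, 0],
    [0, 0, 0],
    [0, 0, 0],
    [0, 0, 0],
    [0, 0, 0],
    [0, 0, 0],
    [0, 0, 0],
    [0, 0, 0],
    [0, 0, 0],
    [0, 0, 0],
  ],
  travel=[
    [0, 0, -0.02],
    [0, 0, -0.02],
    [0, 0, -0.02],
    [-0.0155, -0.0245, 0],
    [-0.0155, -0.0245, 0],
    [-0.0155, -0.0245, 0],
    [-0.0155, -0.0245, 0],
    [-0.0155, -0.0245, 0],
    [-0.0155, -0.0245, 0],
    [-0.0155, -0.0245, 0],
    [-0.0155, -0.0245, 0],
    [-0.0155, -0.0245, 0],
    [-0.0155, -0.0245, 0],
    [0, 0, 0],
    [0, 0, 0],
    [0, 0, 0],
  ],
  hand=[0, 0, 0, 0, 0, 0, 0, 0, 0, 0, 0, 0, 0, 0, 0, 0],
)

```text
time: 4.1
tool_pos: [544.9, 33.1, 126.2]
tool_rot: [-0.355, -3.119, -0.001]
force: [0.6, 0.3, -1.0]
finger_gap: 0.271
gripper_force: 49.7
```

Run:
```python
from h import *
go(547,33.5,90,77)
for n in("scene","top"):
    p,d,m=look(n); P=cloud(d,m); 
    D=np.linalg.norm(P[...,:2]-[547,33.5],axis=-1)
    g=(D<40)&(P[...,2]>50)&(P[...,2]<100); print(n,rect(P,g))
    c=p[190:300,240:380] if n=="scene" else p[190:300,240:380]
    cv2.imwrite(f"{n}c.png",cv2.resize(c,(400,314),interpolation=cv2.INTER_CUBIC))
cv2.imwrite("pics/over.png",np.hstack([cv2.imread("scenec.png"),cv2.imread("topc.png")]))
```

```text
shift [-2.1  0.9 36.2] turn [ 0.0002 -0.0023  0.0004] heading 77.02 t 4.1 F [ 0.6  0.3 -1. ] pos [544.9  33.1 126.2] gap 0.271
scene (array([538.2,  26.8]), array([25.8, 38.8]), 43.48, 178, array([60.9, 81.1, 97.9]))Traceback (most recent call last):
  File "<stdin>", line 6, in <module>
  File "h.py", line 11, in rect
    r=cv2.minAreaRect(P[m][:,:2].astype(np.float32)); return np.round(r[0],1),np.round(r[1],1),round(r[2],2),int(m.sum()),np.round(np.percentile(P[m][:,2],[5,50,95]),1)
                                                                                                                                   ~~~~~~~~~~~~~^^^^^^^^^^^^^^^^^^^^^
    return _quantile_unchecked(
        a, q, axis, out, overwrite_input, method, keepdims, weights)
    return _ureduce(a,
                    func=_quantile_ureduce_func,
    ...<5 lines>...
                    overwrite_input=overwrite_input,
                    method=method)
    r = func(a, **kwargs)
    result = _quantile(arr,
                       quantiles=q,
    ...<2 lines>...
                       out=out,
                       weights=wgt)
    slices_having_nans = np.isnan(arr[-1, ...])
                                  ~~~^^^^^^^^^
IndexError: index -1 is out of bounds for axis 0 with size 0
```

>>> step_arm(
  angular=[
    [0, 0, 0],
    [0, 0, 0],
    [0, 0, 0],
    [0, 0, 0],
    [0, 0, 0],
    [0, 0, 0],
    [0, 0, 0],
    [0, 0, 0],
    [0, 0, 0],
  ],
  travel=[
    [-0.002, 0.001, 0.01],
    [0, 0, 0.01],
    [0, 0, 0.005],
    [0, 0, 0.004],
    [0, 0, 0.004],
    [0, 0, 0.004],
    [0, 0, 0.003],
    [0, 0, 0],
    [0, 0, 0],
  ],
  hand=[0, 0, 0, 0, 0, 0, 0, 0, 0],
)

```text
time: 4.95
tool_pos: [548.7, 33.5, 87.9]
tool_rot: [0.354, 3.12, 0.0]
force: [-0.0, 0.4, 5.0]
finger_gap: 0.269
gripper_force: 49.1
```

>>> step_arm(
  angular=[
    [0, 0, 0],
    [0, 0, 0],
    [0, 0, 0],
    [0, 0, 0],
  ],
  travel=[
    [0, 0, 0.002],
    [0, 0, 0.002],
    [0, 0, 0.001],
    [0, 0, 0],
  ],
  hand=[0, 0, 0, 0],
)

```text
time: 5.28
tool_pos: [551.8, 33.0, 86.9]
tool_rot: [0.353, 3.113, -0.0]
force: [-2.3, 0.5, 16.3]
finger_gap: 0.27
gripper_force: 47.1
```

>>> step_arm(
  angular=[
    [0, 0, 0],
    [0, 0, 0],
    [0, 0, 0],
    [0, 0, 0],
    [0, 0, 0],
    [0, 0, 0],
    [0, 0, 0],
    [0, 0, 0],
    [0, 0, 0],
    [0, 0, 0],
    [0, 0, 0],
    [0, 0, 0],
    [0, 0, 0],
    [0, 0, 0],
    [0, 0, 0],
  ],
  travel=[
    [0, 0, -0.01],
    [0, 0, -0.02],
    [0, 0, -0.02],
    [0.0157, 0.0245, 0],
    [0.0157, 0.0245, 0],
    [0.0157, 0.0245, 0],
    [0.0157, 0.0245, 0],
    [0.0157, 0.0245, 0],
    [0.0157, 0.0245, 0],
    [0.0157, 0.0245, 0],
    [0.0157, 0.0245, 0],
    [0.0157, 0.0245, 0],
    [0.0157, 0.0245, 0],
    [0, 0, 0],
    [0, 0, 0],
  ],
  hand=[0, 0, 0, 0, 0, 0, 0, 0, 0, 0, 0, 0, 0, 0, 0],
)

```text
time: 6.53
tool_pos: [448.3, 308.0, 131.0]
tool_rot: [-0.349, -3.12, 0.002]
force: [-0.2, 0.5, -1.6]
finger_gap: 0.272
gripper_force: 50.3
```

Run:
```python
from h import *
go(450.7,306.8,70,77)
for n in("scene","top"):
    p,d,m=look(n); P=cloud(d,m); np.savez(n+"1.npz",p=p,P=P)
    D=np.linalg.norm(P[...,:2]-[547,33.5],axis=-1)
    print(n,"above dowel z",np.percentile(P[D<8][:,2],[10,50,90]).round(1),"round it",np.median(P[(D>14)&(D<25)][:,2]).round(1), (D<8).sum())
    q=(np.linalg.norm(P[...,:2]-[450,306],axis=-1)<30)&(P[...,2]>20)&(P[...,2]<140)
    for a in (45,65,85,105): 
        w=q&(abs(P[...,2]-a)<10); print(a,P[w].mean(0).round(1),w.sum())
    c=p[190:300,180:340] 
    cv2.imwrite(f"{n}c.png",cv2.resize(c,(400,275),interpolation=cv2.INTER_CUBIC))
cv2.imwrite("pics/after.png",np.hstack([cv2.imread("scenec.png"),cv2.imread("topc.png")]))
```

```text
shift [-2.7 -0.5 61. ] turn [-0.0017 -0.0015  0.0043] heading 77.24 t 6.5333 F [-0.2  0.5 -1.6] pos [448.3 308.  131. ] gap 0.272
scene above dowel z [16.1 18.8 22.7] round it 18.2 21
45 [nan nan nan] 0
65 [439.4 296.8  69.1] 42
85 [439. 296.  86.] 90
105 [440.4 298.7 105.4] 97
top above dowel z [13.5 18.8 22.9] round it 17.3 21
45 [nan nan nan] 0
65 [439.3 293.7  65.6] 2
85 [439.7 290.7  85.4] 5
105 [440.1 290.9  97. ] 1<stdin>:9: RuntimeWarning: Mean of empty slice.
  ret = um.true_divide(
```

View pics/after.png

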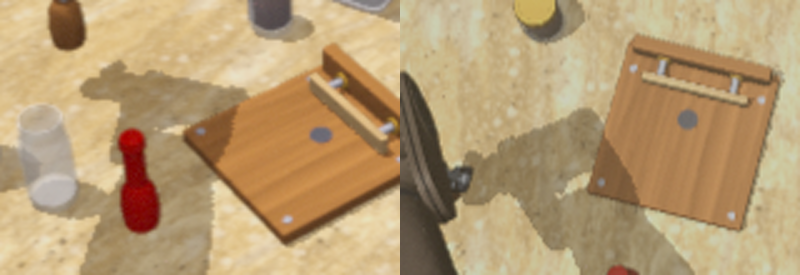

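The dowel is a flush grey disc at (320,134) in the scene crop and (687,119) in the top crop, with no height step in either depth map. Next I'll set the pestle down.

>>> step_arm(
  angular=[
    [0, 0, 0],
    [0, 0, 0],
    [0, 0, 0],
    [0, 0, 0],
    [0, 0, 0],
    [0, 0, 0],
    [0, 0, 0],
  ],
  travel=[
    [-0.002, 0, 0.02],
    [0, 0, 0.02],
    [0, 0, 0.015],
    [0, 0, 0.004],
    [0, 0, 0.002],
    [0, 0, 0.0015],
    [0, 0, 0],
  ],
  hand=[0, 0, 0, 0, 0, 0, 0],
)

```text
time: 7.22
tool_pos: [452.5, 306.7, 70.4]
tool_rot: [0.355, 3.12, 0.001]
force: [-0.2, -0.4, -1.5]
finger_gap: 0.271
gripper_force: 50.3
```

>>> step_arm(
  angular=[
    [0, 0, 0],
    [0, 0, 0],
    [0, 0, 0],
  ],
  travel=[
    [0, 0, 0.001],
    [0, 0, 0.001],
    [0, 0, 0],
  ],
  hand=[0, 0, 0],
)

```text
time: 7.47
tool_pos: [452.5, 307.2, 68.8]
tool_rot: [0.354, 3.12, 0.002]
force: [-0.6, -0.3, 2.1]
finger_gap: 0.269
gripper_force: 50.0
```

>>> step_arm(
  angular=[
    [0, 0, 0],
    [0, 0, 0],
    [0, 0, 0],
    [0, 0, 0],
    [0, 0, 0],
    [0, 0, 0],
    [0, 0, 0],
    [0, 0, 0],
    [0, 0, 0],
    [0, 0, 0],
    [0, 0, 0],
    [0, 0, 0],
    [0, 0, 0],
    [0, 0, 0],
    [0, 0, 0],
  ],
  travel=[
    [0, 0, 0],
    [0, 0, 0],
    [0, 0, 0],
    [0, 0, 0],
    [0, 0, 0],
    [0, 0, 0],
    [0, 0, 0],
    [0, 0, 0],
    [0, 0, -0.01],
    [0, 0, -0.03],
    [0, 0, -0.03],
    [0, 0, -0.03],
    [0, 0, -0.03],
    [0, 0, 0],
    [0, 0, 0],
  ],
  hand=[0.03, 0.045, 0.06, 0.085, 0.085, 0.085, 0.085, 0.085, 0.085, 0.085, 0.085, 0.085, 0.085, 0.085, 0.085],
)

```text
time: 8.72
tool_pos: [453.2, 307.5, 201.2]
tool_rot: [0.353, 3.116, 0.005]
force: [0.4, -0.2, 0.1]
finger_gap: 0.994
gripper_force: 0.0
```

Run:
```python
from h import *
p,d,m=look("scene"); P=cloud(d,m)
q=(np.linalg.norm(P[...,:2]-[450,306],axis=-1)<30)&(P[...,2]<123)
for a in (10,30,70,90,115): 
    w=q&(abs(P[...,2]-a)<6); print(a,P[w].mean(0).round(1),w.sum())
for y in(305,100): go(458.5,-329.5,200,1.2)
```

```text
10 [444.7 296.1   9.7] 47
30 [443.3 296.   30.1] 50
70 [446.4 300.9  70.6] 30
90 [447.2 301.7  89.2] 33
115 [449.1 303.1 115.7] 59
shift [-148.8 -618.8   -1.7] turn [2.1000e-03 6.0000e-04 1.3241e+00] heading 77.06 t 8.7667 F [-0.1 -0.8 -1.3] pos [452.  307.  198.8] gap 0.993
shift [-148.8 -618.8   -1.7] turn [2.1000e-03 6.0000e-04 1.3241e+00] heading 77.06 t 8.7667 F [-0.1 -0.8 -1.3] pos [452.  307.  198.8] gap 0.993
```

>>> step_arm(
  angular=[
    [0, 0, 0],
    [0, 0, 0],
    [0, 0, 0],
    [0, 0, 0],
    [0, 0, 0],
    [0, 0, 0],
    [0, 0, 0],
    [0, 0, 0],
    [0, 0, 0],
    [0, 0, 0],
    [0, 0, 0],
    [0, 0, 0],
    [0, 0, 0],
    [0, 0, 0],
    [0, 0, 0],
    [0, 0, 0],
    [0, 0, 0],
  ],
  travel=[
    [-0.0093, -0.0387, 0],
    [-0.0093, -0.0387, 0],
    [-0.0093, -0.0387, 0],
    [-0.0093, -0.0387, 0],
    [-0.0093, -0.0387, 0],
    [-0.0093, -0.0387, 0],
    [-0.0093, -0.0387, 0],
    [-0.0093, -0.0387, 0],
    [-0.0093, -0.0387, 0],
    [-0.0093, -0.0387, 0],
    [-0.0093, -0.0387, 0],
    [-0.0093, -0.0387, 0],
    [-0.0093, -0.0387, 0],
    [-0.0093, -0.0387, 0],
    [-0.0093, -0.0387, 0],
    [-0.0093, -0.0387, 0],
    [0, 0, 0],
  ],
  hand=[0.085, 0.085, 0.085, 0.085, 0.085, 0.085, 0.085, 0.085, 0.085, 0.085, 0.085, 0.085, 0.085, 0.085, 0.085, 0.085, 0.085],
)

```text
time: 10.18
tool_pos: [456.7, -335.6, 195.6]
tool_rot: [-0.362, -3.119, 0.001]
force: [-0.1, 0.4, 0.3]
finger_gap: 0.995
gripper_force: 0.0
```

>>> step_arm(
  angular=[
    [0, 0, 0.1204],
    [0, 0, 0.1204],
    [0, 0, 0.1204],
    [0, 0, 0.1204],
    [0, 0, 0.1204],
    [0, 0, 0.1204],
    [0, 0, 0.1204],
    [0, 0, 0.1204],
    [0, 0, 0.1204],
    [0, 0, 0.1204],
    [0, 0, 0.1204],
    [0, 0, 0],
    [0, 0, 0],
  ],
  travel=[
    [0, 0, 0],
    [0, 0, 0],
    [0, 0, 0],
    [0, 0, 0],
    [0, 0, 0],
    [0, 0, 0],
    [0, 0, 0],
    [0, 0, 0],
    [0, 0, 0],
    [0, 0, 0],
    [0, 0, 0],
    [0, 0, 0],
    [0, 0, 0],
  ],
  hand=[0.085, 0.085, 0.085, 0.085, 0.085, 0.085, 0.085, 0.085, 0.085, 0.085, 0.085, 0.085, 0.085],
)

```text
time: 11.27
tool_pos: [457.5, -329.1, 196.0]
tool_rot: [-2.193, -2.245, -0.0]
force: [0.2, -1.8, -1.0]
finger_gap: 0.996
gripper_force: 0.0
```

Run:
```python
from h import *
go(458.5,-329.5,36,1.2)
p,d,m=look("scene"); P=cloud(d,m)
D=np.linalg.norm(P[...,:2]-[450,306],axis=-1);w=(D<30)&(P[...,2]>100);print("pestle top",rect(P,w))
D=np.linalg.norm(P[...,:2]-[458,-330],axis=-1);w=(D<80)&(P[...,2]>88)&(P[...,2]<100);print("div",rect(P,w))
```

```text
shift [ -0.8   1.3 160. ] turn [-0.0021 -0.0023  0.0028] heading 1.36 t 11.2667 F [ 0.2 -1.8 -1. ] pos [ 457.5 -329.1  196. ] gap 0.996
pestle top (array([450.2, 306.3]), array([24.7, 27.5]), 4.31, 89, array([102.6, 115.2, 120.3]))
div (array([ 459.4, -330.4]), array([ 22.6, 100.4]), 1.09, 369, array([89.4, 94.5, 97.7]))
```

>>> step_arm(
  angular=[
    [0, 0, 0],
    [0, 0, 0],
    [0, 0, 0],
    [0, 0, 0],
    [0, 0, 0],
    [0, 0, 0],
    [0, 0, 0],
    [0, 0, 0],
    [0, 0, 0],
    [0, 0, 0],
    [0, 0, 0],
    [0, 0, 0],
    [0, 0, 0],
    [0, 0, 0],
    [0, 0, 0],
    [0, 0, 0],
    [0, 0, 0],
    [0, 0, 0],
    [0, 0, 0],
  ],
  travel=[
    [-0.001, 0.0015, 0.03],
    [0, 0, 0.03],
    [0, 0, 0.025],
    [0, 0, 0.025],
    [0, 0, 0.025],
    [0, 0, 0.015],
    [0, 0, 0.01],
    [0, 0, 0],
    [0, 0, 0],
    [0, 0, 0],
    [0, 0, 0],
    [0, 0, 0],
    [0, 0, 0],
    [0, 0, 0],
    [0, 0, 0],
    [0, 0, 0],
    [0, 0, 0],
    [0, 0, 0],
    [0, 0, 0],
  ],
  hand=[0.085, 0.085, 0.085, 0.085, 0.085, 0.085, 0.085, 0.085, 0, 0, 0, 0, 0, 0, 0, 0, 0, 0, 0],
  grip_force=80,
)

```text
time: 12.9
tool_pos: [460.3, -331.5, 38.7]
tool_rot: [2.197, 2.243, -0.0]
force: [1.0, 0.7, 5.6]
finger_gap: 0.205
gripper_force: 79.0
```

Run:
```python
from h import *
s=status.get_state();print(s['gripper_force'])
go(458.5,-329.5,100,-13.3)
p,d,m=look("scene"); P=cloud(d,m)
D=np.linalg.norm(P[...,:2]-[458,-330],axis=-1);w=(D<80)&(P[...,2]>14)&(P[...,2]<22);print("foot",rect(P,w))
```

```text
78.95111918449402
shift [  1.9  -1.7 -61.3] turn [0.0013 0.001  0.2529] heading 1.19 t 12.9 F [1.  0.7 5.6] pos [ 460.3 -331.5   38.7] gap 0.205
foot (array([ 456.9, -329.4]), array([ 79.7, 131. ]), 1.62, 783, array([14.8, 18. , 21. ]))
```

>>> step_arm(
  angular=[
    [0, 0, 0],
    [0, 0, 0],
    [0, 0, 0],
    [0, 0, 0.0843],
    [0, 0, 0.0843],
    [0, 0, 0.0843],
    [0, 0, 0],
    [0, 0, 0],
  ],
  travel=[
    [0, 0, -0.015],
    [0, 0, -0.025],
    [0, 0, -0.025],
    [0, 0, 0],
    [0, 0, 0],
    [0, 0, 0],
    [0, 0, 0],
    [0, 0, 0],
  ],
  hand=[0, 0, 0, 0, 0, 0, 0, 0],
)

```text
time: 13.62
tool_pos: [458.8, -330.2, 101.3]
tool_rot: [-2.46, -1.95, 0.0]
force: [-0.4, 0.2, -3.3]
finger_gap: 0.201
gripper_force: 78.3
```

Run:
```python
from h import *
go(521,40,100,-13.3)
p,d,m=look("scene"); P=cloud(d,m)
D=np.linalg.norm(P[...,:2]-[458,-330],axis=-1);w=(D<85)&(P[...,2]>70)&(P[...,2]<95);print("foot",rect(P,w))
```

```text
shift [374.6 -23.9   1.8] turn [-0.0022 -0.0014  0.002 ] heading -13.19 t 13.6167 F [-0.4  0.2 -3.3] pos [ 458.8 -330.2  101.3] gap 0.201
foot (array([ 457.3, -328.8]), array([130.5,  84. ]), 76.42, 1179, array([72.4, 80.8, 90.7]))
```

>>> step_arm(
  angular=[
    [0, 0, 0],
    [0, 0, 0],
    [0, 0, 0],
    [0, 0, 0],
    [0, 0, 0],
    [0, 0, 0],
    [0, 0, 0],
    [0, 0, 0],
    [0, 0, 0],
    [0, 0, 0],
    [0, 0, 0],
    [0, 0, 0],
    [0, 0, 0],
    [0, 0, 0],
    [0, 0, 0],
  ],
  travel=[
    [0.0312, -0.002, 0],
    [0.0312, -0.002, 0],
    [0.0312, -0.002, 0],
    [0.0312, -0.002, 0],
    [0.0312, -0.002, 0],
    [0.0312, -0.002, 0],
    [0.0312, -0.002, 0],
    [0.0312, -0.002, 0],
    [0.0312, -0.002, 0],
    [0.0312, -0.002, 0],
    [0.0312, -0.002, 0],
    [0.0312, -0.002, 0],
    [0, 0, 0],
    [0, 0, 0],
    [0, 0, 0],
  ],
  hand=[0, 0, 0, 0, 0, 0, 0, 0, 0, 0, 0, 0, 0, 0, 0],
)

```text
time: 14.92
tool_pos: [522.1, 38.9, 102.2]
tool_rot: [-2.462, -1.951, 0.001]
force: [0.4, -1.0, -2.1]
finger_gap: 0.199
gripper_force: 78.3
```

Run:
```python
from h import *
go(521,40,60,-13.3)
for n in("scene","top"):
    p,d,m=look(n); P=cloud(d,m)
    D=np.linalg.norm(P[...,:2]-[521,40],axis=-1);w=(D<82)&(P[...,2]>69)&(P[...,2]<95);print("foot",rect(P,w))
    c=p[190:300,220:370] 
    cv2.imwrite(f"{n}c.png",cv2.resize(c,(400,293),interpolation=cv2.INTER_CUBIC))
cv2.imwrite("pics/hover.png",np.hstack([cv2.imread("scenec.png"),cv2.imread("topc.png")]))
```

```text
shift [ 0.9 -1.3 42.2] turn [-0.0008  0.0006  0.0014] heading -13.22 t 14.9167 F [ 0.4 -1.  -2.1] pos [522.1  38.9 102.2] gap 0.199
foot (array([520.9,  39. ]), array([135.3,  83. ]), 77.16, 805, array([71.6, 81.1, 90.7]))
foot (array([511.2, -10.9]), array([24.3, 80.5]), 77.07, 146, array([74.5, 81. , 87.3]))
```

View pics/hover.png

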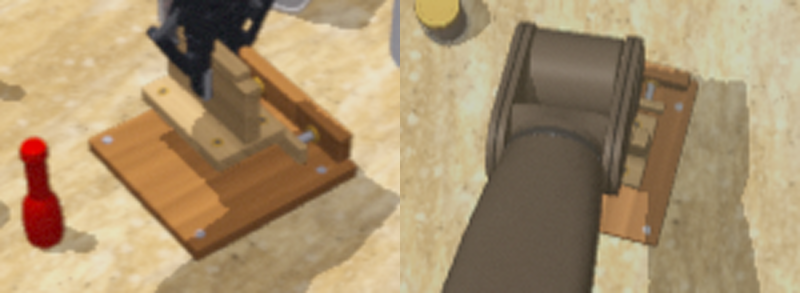

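The divider hovers level over the board, with its foot in front of the strip at about (210,135) in the left crop and parallel to it. Now I'll lower it.

>>> step_arm(
  angular=[
    [0, 0, 0],
    [0, 0, 0],
    [0, 0, 0],
    [0, 0, 0],
    [0, 0, 0],
    [0, 0, 0],
  ],
  travel=[
    [-0.001, -0.001, 0.02],
    [0, 0, 0.015],
    [0, 0, 0.006],
    [0, 0, 0.002],
    [0, 0, 0],
    [0, 0, 0],
  ],
  hand=[0, 0, 0, 0, 0, 0],
)

```text
time: 15.52
tool_pos: [521.9, 37.7, 60.4]
tool_rot: [2.464, 1.948, 0.001]
force: [-0.1, 0.0, -1.8]
finger_gap: 0.203
gripper_force: 78.3
```

>>> step_arm(
  angular=[
    [0, 0, 0],
    [0, 0, 0],
    [0, 0, 0],
    [0, 0, 0],
  ],
  travel=[
    [0, 0, 0.002],
    [0, 0, 0.0015],
    [0, 0, 0.001],
    [0, 0, 0],
  ],
  hand=[0, 0, 0, 0],
)

```text
time: 15.85
tool_pos: [522.2, 38.1, 56.7]
tool_rot: [2.463, 1.949, 0.001]
force: [-1.4, 1.0, 4.4]
finger_gap: 0.202
gripper_force: 79.2
```

>>> step_arm(
  angular=[
    [0, 0, 0],
    [0, 0, 0],
    [0, 0, 0],
    [0, 0, 0],
    [0, 0, 0],
  ],
  travel=[
    [0, 0, -0.001],
    [0, 0.004, 0],
    [0, 0.004, 0],
    [0, 0.004, 0],
    [0, 0, 0],
  ],
  hand=[0, 0, 0, 0, 0],
)

```text
time: 16.27
tool_pos: [534.4, 35.2, 56.7]
tool_rot: [2.463, 1.948, 0.002]
force: [0.4, 0.2, 3.8]
finger_gap: 0.201
gripper_force: 79.2
```

>>> step_arm(
  angular=[
    [0, 0, 0],
    [0, 0, 0],
    [0, 0, 0],
    [0, 0, 0],
  ],
  travel=[
    [0, 0.0015, 0],
    [0, 0.0015, 0],
    [0, 0, 0],
    [0, 0, 0],
  ],
  hand=[0, 0, 0, 0],
)

```text
time: 16.6
tool_pos: [536.1, 34.8, 56.6]
tool_rot: [-2.464, -1.949, 0.0]
force: [-1.3, 0.7, 4.9]
finger_gap: 0.197
gripper_force: 79.4
```

>>> step_arm(
  angular=[
    [0, 0, 0],
    [0, 0, 0],
    [0, 0, 0],
    [0, 0, 0],
  ],
  travel=[
    [0, 0.0015, -0.0005],
    [0, 0.0015, 0],
    [0, 0, 0],
    [0, 0, 0],
  ],
  hand=[0, 0, 0, 0],
)

```text
time: 16.93
tool_pos: [538.2, 34.2, 56.7]
tool_rot: [-2.462, -1.949, 0.003]
force: [-5.5, 0.2, 6.0]
finger_gap: 0.201
gripper_force: 79.6
```

>>> step_arm(
  angular=[
    [0, 0, 0],
    [0, 0, 0],
    [0, 0, 0],
    [0, 0, 0],
  ],
  travel=[
    [0, 0.0015, 0],
    [0, 0.0015, 0],
    [0, 0, 0],
    [0, 0, 0],
  ],
  hand=[0, 0, 0, 0],
)

```text
time: 17.27
tool_pos: [540.1, 33.7, 56.8]
tool_rot: [-2.46, -1.948, 0.006]
force: [-8.5, 0.7, 9.7]
finger_gap: 0.199
gripper_force: 79.9
```

Run:
```python
from h import *
go(521,40,60,-13.3)
p,d,m=look("scene"); P=cloud(d,m); np.savez("scene2.npz",p=p,P=P)
c=p[190:300,230:370]; cv2.imwrite("pics/press.png",cv2.resize(c,(763,600),interpolation=cv2.INTER_CUBIC))
```

```text
shift [  1.8 -20.1  -3.1] turn [-0.0055  0.0008  0.0008] heading -13.26 t 17.2667 F [-8.5  0.7  9.7] pos [540.1  33.7  56.8] gap 0.199
```

View pics/press.png

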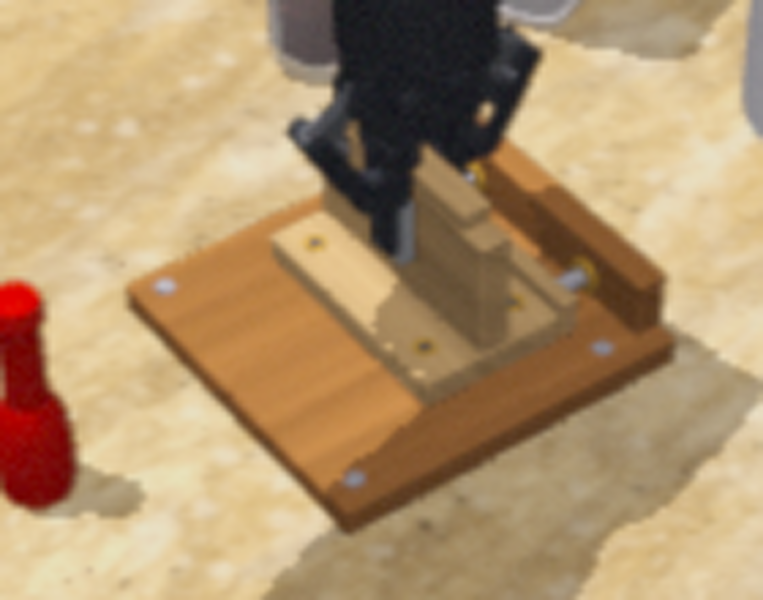

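```bash
cat >> h.py <<'E'
def meas(P):
    a=np.radians(-13.25); M=np.array([[np.cos(a),np.sin(a)],[-np.sin(a),np.cos(a)]])
    q=(P[...,:2]-[526.5,36.1])@M.T; x,y,z=q[...,0],q[...,1],P[...,2]
    s=(x>40)&(x<80)&(abs(y)<70)&(z>38.5)&(z<46); f=(x>-45)&(x<8)&(abs(y)<80)&(z>32)&(z<40)
    e=(x>70)&(x<110)&(abs(y)<90)&(z>48)&(z<56)
    for n,w in(("strip",s),("foot",f),("fence",e)):
        if w.sum()>5: print(n,w.sum(),"x",np.percentile(x[w],[3,50,97]).round(1),"y",np.percentile(y[w],[1,50,99]).round(1),"z",np.median(z[w]).round(1))
E
python3 - <<'E'
from h import *
meas(np.load("sceneP.npy")); meas(np.load("scene2.npz")["P"])
E
```

```text
strip 145 x [49.  54.6 78.2] y [-62.6  -0.9  64.1] z 41.6
fence 293 x [81.8 90.1 99.6] y [-82.3  -1.   82. ] z 51.5
strip 61 x [42.4 56.1 62.4] y [-63.4 -42.2  -8.3] z 41.1
foot 451 x [-27.7 -11.4   4.7] y [-63.2  -1.5  64.6] z 36.1
fence 219 x [81.4 90.  99.9] y [-82.3 -22.4  41. ] z 51.3
```

>>> step_arm(
  angular=[
    [0, 0, 0],
    [0, 0, 0],
    [0, 0, 0],
    [0, 0, 0],
  ],
  travel=[
    [0, 0.001, -0.001],
    [0, 0.001, -0.001],
    [0, 0.001, 0],
    [0, 0, 0],
  ],
  hand=[0, 0, 0, 0],
)

```text
time: 17.65
tool_pos: [541.7, 33.2, 57.0]
tool_rot: [-2.458, -1.946, 0.009]
force: [-6.1, 1.5, 3.9]
finger_gap: 0.199
gripper_force: 79.2
```

>>> step_arm(
  angular=[
    [0, 0, 0],
    [0, 0, 0],
    [0, 0, 0],
    [0, 0, 0],
    [0, 0, 0],
  ],
  travel=[
    [0, 0.0015, 0],
    [0, 0.0015, 0],
    [0, 0.0015, 0],
    [0, 0, 0],
    [0, 0, 0],
  ],
  hand=[0, 0, 0, 0, 0],
)

```text
time: 18.07
tool_pos: [545.0, 32.5, 57.1]
tool_rot: [-2.456, -1.945, 0.012]
force: [-9.5, 1.7, 7.2]
finger_gap: 0.204
gripper_force: 79.6
```

Run:
```python
from h import *
go(521,40,60,-13.3)
p,d,m=look("scene"); P=cloud(d,m); meas(P)
```

```text
shift [  1.8 -25.1  -2.6] turn [-0.0115  0.001   0.0007] heading -13.26 t 18.0667 F [-9.5  1.7  7.2] pos [545.   32.5  57.1] gap 0.204
strip 57 x [44.4 60.6 78.8] y [-66.  -44.2 -18.2] z 42.1
foot 403 x [-23.   -8.6   7. ] y [-63.   -2.   64.5] z 36.6
fence 201 x [82.1 90.1 99.1] y [-82.3 -25.1  33.4] z 51.7
```

>>> step_arm(
  angular=[
    [-0.004, 0, 0],
    [-0.004, 0, 0],
    [-0.002, 0, 0],
    [0, 0, 0],
    [0, 0, 0],
  ],
  travel=[
    [0, 0.0015, 0],
    [0, 0.001, 0],
    [0, 0.001, 0],
    [0, 0, 0],
    [0, 0, 0],
  ],
  hand=[0, 0, 0, 0, 0],
)

```text
time: 18.53
tool_pos: [546.9, 32.0, 56.9]
tool_rot: [-2.46, -1.948, 0.007]
force: [-12.5, 2.0, 8.7]
finger_gap: 0.198
gripper_force: 79.9
```

```bash
cat >> h.py <<'E'
def slope(P):
    a=np.radians(-13.25); M=np.array([[np.cos(a),np.sin(a)],[-np.sin(a),np.cos(a)]])
    q=(P[...,:2]-[526.5,36.1])@M.T; x,y,z=q[...,0],q[...,1],P[...,2]
    f=(x>-18)&(x<4)&(abs(y)<60)&(z>30)&(z<42)
    A=np.c_[x[f],y[f],np.ones(f.sum())]; c=np.linalg.lstsq(A,z[f],rcond=None)[0]; print("slope",c.round(4))
E
python3 - <<'E'
from h import *
go(521,40,60,-13.3)
p,d,m=look("scene"); P=cloud(d,m); meas(P); slope(P)
go(521,40,60,-13.3)
E
```

```text
shift [  1.8 -27.1  -3. ] turn [-0.0057  0.0014  0.0009] heading -13.25 t 18.5333 F [-12.5   2.    8.7] pos [546.9  32.   56.9] gap 0.198
strip 58 x [48.1 63.1 69.5] y [-64.2 -45.3 -14.4] z 40.6
foot 377 x [-20.9  -7.7   6.9] y [-63.3  -3.9  65.1] z 36.0
fence 211 x [81.3 89.1 99.8] y [-83.3 -26.4  36.2] z 51.9
slope [-1.20000e-03 -4.90000e-03  3.63605e+01]
shift [  1.8 -27.1  -3. ] turn [-0.0057  0.0013  0.0008] heading -13.25 t 18.5833 F [-14.1   2.2   9. ] pos [547.   32.   56.9] gap 0.201
```

>>> step_arm(
  angular=[
    [0, 0, 0],
    [0, 0, 0],
    [0, 0, 0],
    [0, 0, 0],
    [0, 0, 0],
    [0, 0, 0],
  ],
  travel=[
    [0, 0.001, -0.001],
    [0, 0.001, 0],
    [0, 0, 0],
    [0, 0, 0],
    [0, 0, 0],
    [0, 0, 0],
  ],
  hand=[0, 0, 0, 0, 0, 0],
)

```text
time: 19.08
tool_pos: [548.2, 31.7, 57.0]
tool_rot: [-2.459, -1.947, 0.009]
force: [-13.1, 2.1, 6.2]
finger_gap: 0.199
gripper_force: 79.8
```

Run:
```python
from h import *
for i in range(2):
    p,d,m=look("scene"); P=cloud(d,m); meas(P); slope(P)
D=np.linalg.norm(P[...,:2]-[450,306],axis=-1);w=(D<30)&(P[...,2]>100);print("pestle top",rect(P,w))
go(521,40,60,-13.3)
c=p[160:310,180:380]; cv2.imwrite("pics/final.png",cv2.resize(c,(800,600),interpolation=cv2.INTER_CUBIC))
```

```text
strip 57 x [44.3 64.1 70.7] y [-63.4 -47.2 -20.5] z 41.0
foot 368 x [-19.6  -6.5   7.1] y [-62.8  -3.1  64.5] z 36.6
fence 213 x [82.  90.1 99.9] y [-83.8 -27.6  34.1] z 51.5
slope [-6.00000e-04  4.50000e-03  3.64513e+01]
strip 57 x [45.1 65.3 79.7] y [-63.1 -44.4   5. ] z 40.8
foot 369 x [-20.   -6.5   7. ] y [-62.7  -4.3  66. ] z 36.3
fence 205 x [ 81.7  89.5 100.3] y [-84.  -24.2  36.1] z 51.8
slope [ 3.33000e-02 -7.10000e-03  3.66732e+01]
pestle top (array([450.8, 306.1]), array([26.7, 24.8]), 6.7, 88, array([103., 115., 120.]))
shift [  1.8 -28.3  -2.8] turn [-0.0073  0.0014  0.0008] heading -13.25 t 19.1833 F [-12.8   3.7   7.3] pos [548.2  31.7  57. ] gap 0.203
```

View pics/final.png

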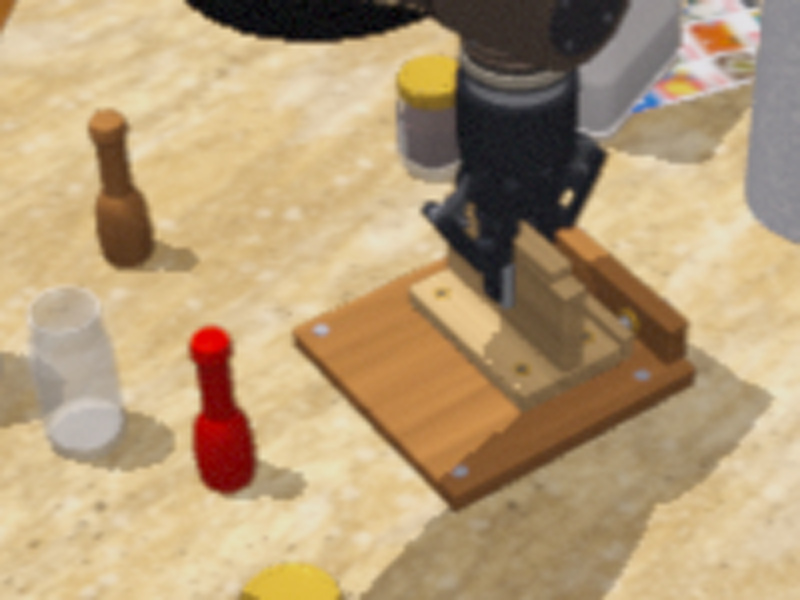

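The pestle stands upright at (125,190). The divider is flat and square against the strip at (520,340), pressed in about 9 mm, and the wrist reads about 13 N including friction on the board. I'm handing in now.

```bash
python3 -c "
from h import *
print(robot.sign_off())"
```

```text
the job is handed in; nothing more can be done
None
```

I've handed the job in; no verdict came back. By my last readings the dowel is flush, the pestle is upright off the board and let go, and the arm is holding the divider flat, square and centred, with the strip about 9 mm in (roughly 9–10 N).

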